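# Draw the bolt of the test box's cover

## Task

The test is over, so unbolt the clear cover of the grey test box: with one fingertip hold the red spring catch down, and keep it down while the other finger pushes the bolt's upright black tab back, out of its keeper, as far as it goes. Then let go so that the catch springs back up and locks the bolt open. Do not lift the cover, and leave the other things on the bench where they are.

Things in the scene. Friction and masses are not known exactly. Their poses are not given: they have to be found in the camera images.
- tester: Grey steel electrical test box fixed to the bench, 240 (x) by 340 (y) mm, base 60 mm high, closed clear cover on it, cover's top 109 mm above the bench. The near half of that top is an aluminium rail that carries bolt and catch. Origin: centre of the underside; x to the hinge side (away from the robot at yaw 0), y along the bolt to its keeper (steel bracket, top 131 mm), z up. Yaw within 0.45 rad.
- bolt_tab (a point): Top centre of the bolt's black upright tab: 26 mm wide (box x), 10 mm thick (y), its top 161 mm above the bench, standing 40 mm clear of the steel bar (bar top 121 mm). Moves with the bolt; axes as the box. The bolt slides along the box's y, 36 mm towards -y. On the tab's +y side the way is free for 37 mm above the bar, up to a guide strap 14 mm long, top 125 mm.
- catch_plate (a point): Centre of the top of the catch's red thumb plate, 28 (x) by 85 (y) mm; catch up: 146 mm above the bench. It lies 62 mm to the tab's -x (robot) side, at the shut tab's y, its long side beside the tab's way. Tilted up 0.16 rad at its outer (-x) edge, level when pressed about half way. Between plate and bar, 24 mm from the bar's middle, stand the pivot's cheeks, top 139 mm.
- catch (a joint): Angle of the catch (rad): 0 up, 0.25 fully down (stop), about 10 mm at the plate's centre; takes 2 N at first, 4.5 N at the stop; springs back. Its pawl sits in a notch in the bolt and is clear of it above about 0.17 (6.5 mm down). Let go mid-way, the pawl rides on the bar; at the drawn end it drops into a second notch and the catch is up (0) again.
- bolt (a joint): Travel of the bolt (m): 0 shut in its keeper, 0.036 fully drawn (its stop), growing towards -y of the box. Slides with about 2.5 N of friction and stays where it is left. With the catch up it has 2 mm of play and no more; the second notch takes the pawl from about 0.034 on.
- cover (a joint): Angle of the hinged cover (rad), 0 closed. The cover weighs about 1.4 kg and nothing but the bolt and its weight keeps it shut.
- solder_reel: Loose reel of solder, 56 mm across, 40 mm high, standing flat near the front of the box. Origin: centre of the underside.
- screwdriver: Loose screwdriver with an orange handle, 170 mm long, lying in front of the box. Origin: centre of the underside, long axis x.
- phone: Loose black phone, 148 by 72 by 9 mm, lying flat in front of the box. Origin: centre of the underside.
- multimeter: Loose yellow and black multimeter, 180 by 85 by 45 mm, lying flat at one side. Origin: centre of the underside.
- flux_bottle: Loose small bottle with a blue cap, 44 mm across, 95 mm high, at one side. Origin: centre of the underside.
- board_holder: Loose circuit-board holder, round base 144 mm across, 139 mm high, green board in its jaws, at one side. Origin: centre of the underside.

How it is judged:
By the outcome, as a careful person would: the job done as asked, in the order asked, and still so for the second after the job is handed in, with the robot touching nothing.
It also fails if it takes over 35 s, if anything falls off the work surface, if the arm or the gripper's body presses on something with over 40 N, if the wrist force passes 120 N, or if a joint passes its speed limit or range.

## Robot

A 7-joint arm with a two-finger parallel gripper is mounted at the origin on the work surface. World frame = base frame: x ahead of the robot, y to its left, z up, the work surface at z = 0. Lengths are in mm, angles in rad, forces in N, time in s.
With the tool pointing down it reaches from about 400 to 850 mm from the base axis. Payload 4.4 kg.
Tool frame: the origin (TCP) lies at the very end of the fingers, on their centre line; the grasp point (between the pads) lies 19 mm behind it (grasp_offset is the distance from the TCP to the grasp point, in mm); z points along the fingers, y is the line along which they close (so a half turn about z gives the same grasp; the last joint's range is limited). The gripper opens to 94 mm and grips with 3 to 60 N. Pads are 16 mm wide; open, the fingers measure 119 mm over their backs; the gripper's body (75 mm by 177 mm) begins 78 mm behind the grasp point.
Start: joints at [1.236, 0.628, 0.038, 1.517, -0.027, 0.996, -0.02], TCP at [172.653, -626.665, 167.578] pointing down, gripper open.
Joint ranges: [-3.06, 3.06], [-0.37, 2.12], [-1.25, 1.32], [0.18, 2.47], [-1.1, 4.24], [0.23, 1.98], [-2.94, 2.94]. Speed limits (rad/s): [2.57, 2.57, 3.14, 3.14, 3.14, 3.14, 3.14].

## Interface

Orientations are given as a unit quaternion [x, y, z, w].
In Python, from bench import * gives the robot as it stands. Calls block until the motion is done:
- goto(position, orientation): joint-space move of the TCP to a pose.
- move_linear(position, frame=None, velocity=150, until_force=None): straight line of the TCP; frame=None keeps the orientation; velocity is the mean speed in mm/s. With until_force (N) it stops when the force on the tool has changed by that much, and returns True; else False.
- move_j(angles): joint-space move.
- gripper_to(opening): finger opening in mm; the grip force is fixed at half the most; returns when the fingers have stopped.
- pause(seconds).
- inverse_kinematics(position, orientation): joint angles nearest the present ones, or None.
- capture(name): name is "scene" or "top" or "wrist"; returns the picture (384x512x3 uint8, red, green, blue); there is no depth.
- calibration(name): a dict with "fx", "fy", "cx", "cy" (pixels), "origin" and "rotation" of the camera in the world. Camera axes: x right, y down, z forward; pixel columns grow to the right and rows downward; lengths in mm; the calibration is good to about 2 mm. A picture is of the moment at which its call begins: read the wrist's pose just before it. calibration takes no time and is no camera call; for the wrist camera it gives the pose at the moment of the call.
A pose or a line that the arm cannot do raises MotionError and nothing moves.
- close_job(): hands the job in; it is judged then, once.
Readings, each from a call of its own:
- read_time_s(): time.
- read_q(): joint angles.
- read_joint_velocities(): joint speeds.
- read_joint_torque(): joint torques, N m.
- read_ee_pos(): TCP position.
- read_ee_rot(): TCP orientation.
- read_contact_force(): force on the tool from outside, world axes, zero at the start.
- read_wrist_torque(): the same for the moment, N m.
- read_finger_gap(): finger opening in mm.
- read_finger_force(): force on a finger pad.
Only numpy, scipy, OpenCV 4.12 (cv2) and the standard library are available. Lean on these libraries where they do the work, as an engineer would, in place of code of your own. Each camera call takes 0.05 s, during which the arm holds its last target. There are 200 camera calls.

## Working session

There is one attempt and no reset: what is moved stays moved. The work goes in short steps, each a Python script; the robot and the scene stay as the last script left them, time stands still between calls to the robot, and variables do not carry over. Pictures are saved under pics/ and viewed, at most 10 in all, crops included, and the job is handed in when it is done.

```bash
mkdir -p pics
python3 - <<'E'
from bench import *
import cv2
for n in("scene","top"):
    im=capture(n); cv2.imwrite(f"pics/{n}0.png",im[...,::-1]); c=calibration(n); print(n,c)
print(read_ee_rot(),read_time_s())
E
```

```text
scene {'fx': 457.231271096845, 'fy': 457.231271096845, 'cx': 260.24134942233457, 'cy': 191.70294949617676, 'origin': array([1268.7412799 , -293.76924113, 1287.72216325]), 'rotation': array([ 0.79011209,  0.53993058, -0.15844582, -0.24309005])}
top {'fx': 358.4810227699859, 'fy': 358.4810227699859, 'cx': 259.52515966021247, 'cy': 185.38903945237507, 'origin': array([ 447.07218899,    3.72073363, 1184.63540701]), 'rotation': array([ 0.70888918, -0.70360601,  0.03715729, -0.03215655])}
[ 9.90986292e-01  1.33960871e-01 -1.01882388e-04 -8.02009175e-04] 0.1
```

View pics/scene0.png

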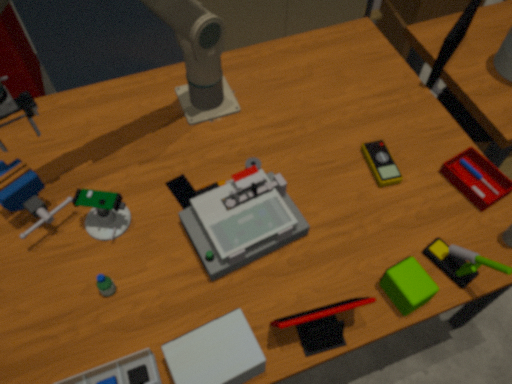

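View pics/top0.png

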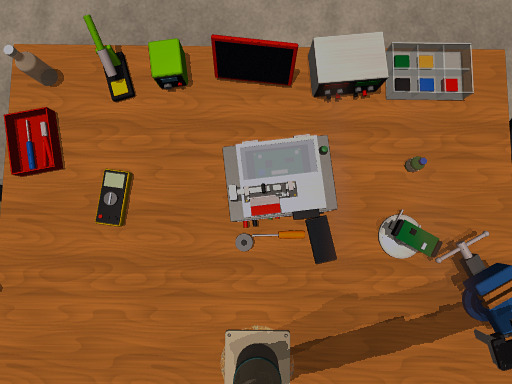

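```bash
cat > h.py <<'E'
from bench import *
import cv2, numpy as np
from scipy.spatial.transform import Rotation as R
def ray(c,uv,z):
    d=R.from_quat(c["rotation"]).apply([(uv[0]-c["cx"])/c["fx"],(uv[1]-c["cy"])/c["fy"],1])
    o=np.array(c["origin"]); return o+d*(z-o[2])/d[2]
def redrect(im,z,c,amin=60):
    h=cv2.cvtColor(im,cv2.COLOR_RGB2HSV)
    m=(cv2.inRange(h,(0,150,70),(8,255,255))|cv2.inRange(h,(172,150,70),(180,255,255)))
    out=[]
    for k in cv2.findContours(m,cv2.RETR_EXTERNAL,cv2.CHAIN_APPROX_NONE)[0]:
        if cv2.contourArea(k)>amin:
            r=cv2.minAreaRect(k); w=np.array([ray(c,p,z) for p in cv2.boxPoints(r)])
            out.append((np.round(r[0],1),w.mean(0).round(1),[np.round(w[1]-w[0],1)[:2],np.round(w[2]-w[1],1)[:2]]))
    return out
def quat(yaw,s=1):   # tool z down, tool y along s*box x
    y=s*np.array([np.cos(yaw),np.sin(yaw),0]); z=np.array([0,0,-1.])
    return R.from_matrix(np.c_[np.cross(y,z),y,z]).as_quat()
E
python3 - <<'E'
from h import *
im=capture("top")
for o in redrect(im,142,calibration("top")): print(o)
print({k:v for k,v in calibration("wrist").items()},read_ee_pos())
for s in(1,-1): print(inverse_kinematics([530,0,330],quat(0.1,s)))
E
```

```text
(array([265.3, 209.1]), array([480.5, -20.5, 142. ]), [array([ 10.5, -83.8]), array([-26.3,  -3.1])])
(array([ 28.4, 140.4]), array([678.3, 678.4, 142. ]), [array([  19.7, -128.9]), array([-185.3,  -36.9])])
(array([451.5,  84.5]), array([ 860.2, -580.5,  142. ]), [array([  0.3, -33.4]), array([-34.3,   1.6])])
(array([252.1,  59.6]), array([932.4,  21.9, 142. ]), [array([134.2, -11.5]), array([ -27.8, -263.9])])
{'fx': 266.91641174274434, 'fy': 266.91641174274434, 'cx': 256.28052669150804, 'cy': 188.03837734930738, 'origin': array([ 249.67692758, -604.93324166,  383.99786941]), 'rotation': array([ 0.78774497, -0.59999086, -0.08501658,  0.11063915])} [ 172.50634868 -626.15085165  166.87835074]
[ 0.31130333  0.33844096 -0.51516131  1.58998752  0.17273265  1.25878473
 -0.1327099 ]
[-0.7636669   0.49902987  1.14915043  1.61789948 -0.46616402  1.3315312
 -2.58807063]
```

Run:
```python
from h import *
p=read_ee_pos(); move_linear([p[0],p[1],330],velocity=300)
yaw=.124; ex=np.array([np.cos(yaw),np.sin(yaw),0]); ey=np.array([-ex[1],ex[0],0])
P=np.array([480.5,-20.5,0])
goto(list(P+31*ex+20*ey+[0,0,260]),quat(yaw)); gripper_to(50); pause(.3)
c=calibration("wrist"); im=capture("wrist"); cv2.imwrite("pics/w1.png",im[...,::-1])
np.save("w1.npy",c)
for o in redrect(im,142,c): print(o)
print(read_ee_pos(),read_time_s(),read_finger_gap(),read_contact_force())
```

```text
(array([232.5, 190.5]), array([479.7, -21. , 142. ]), [array([28.9,  3.6]), array([  9.3, -82.9])])
(array([215. , 132.5]), array([450.8,  52. , 142. ]), [array([12.2,  1.5]), array([  0.9, -10.9])])
(array([483.5, 194.5]), array([810.5,   8.4, 142. ]), [array([66.6,  8.3]), array([  76.4, -190.3])])
[508.77142506   3.16889903 260.00056705] 4.5583 49.66979268337031 [ 0.16672967 -0.15838751  0.11613103]
```

View pics/w1.png

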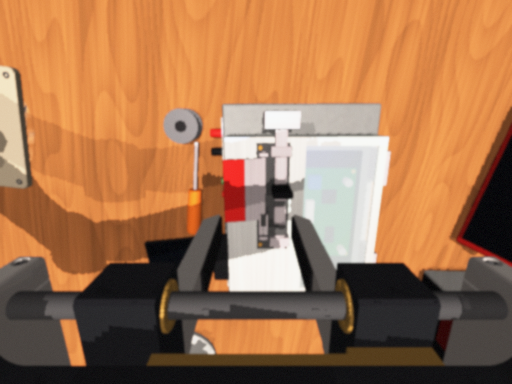

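Run:
```python
import numpy as np,cv2
from h import *
im=cv2.imread("pics/w1.png"); c=np.load("w1.npy",allow_pickle=True).item()
cv2.imwrite("pics/w1c.png",cv2.resize(im[120:270,205:305],None,fx=4,fy=4,interpolation=cv2.INTER_CUBIC))
g=im.max(2); m=np.zeros_like(g); m[178:204,266:300]=(g[178:204,266:300]<45)
ys,xs=np.nonzero(m); print(xs.min(),xs.max(),ys.min(),ys.max())
for u,v in((np.median(xs),ys.min()),(np.median(xs),ys.max()),(np.median(xs),np.median(ys))): print((u,v),ray(c,(u,v),161),ray(c,(u,v),121))
for r in range(180,202): print(r,g[r,268:300])
```

```text
270 291 183 197
(np.float64(280.0), np.int64(183)) [537.48410874   2.98861942 161.        ] [542.45281506  -7.16662688 121.        ]
(np.float64(280.0), np.int64(197)) [540.15352462 -14.8470653  161.        ] [545.46001377 -27.2592054  121.        ]
(np.float64(280.0), np.float64(191.0)) [538.99959537  -7.13709459 161.        ] [544.1600685  -18.57362959 121.        ]
180 [ 88  79  60  51  54  58  85 117 133 143 154 158 158 159 158 158 155 156
 154 132 150 204 237 242 243 240 237 233 227 220 218 223]
181 [ 83  68  58  49  50  57  84 114 127 130 135 135 135 138 136 136 136 140
 136 123 142 197 231 237 237 233 221 203 187 179 177 185]
182 [ 67  59  52  48  48  56  83 110 120 122 125 126 126 123 124 122 123 121
 112  97 123 174 206 217 214 204 183 169 156 150 151 155]
183 [ 57  50  49  48  42  51  69  96 105 110 108 105  99 101 101 101  99  95
  81  72  93 136 164 173 173 165 153 148 146 145 144 143]
184 [ 50  51  50  41  32  33  48  65  74  74  70  68  64  64  65  62  60  59
  49  45  69 105 131 148 149 145 147 144 148 145 141 142]
185 [ 48  48  43  36  27  18  25  34  37  38  34  30  
[... 1540 characters left out ...]
 173 190 192 192 190 191]
197 [ 64  64  65  62  52  37  30  28  27  26  29  32  29  30  32  27  27  26
  22  28  32  41  46  60  95 144 177 190 191 190 189 189]
198 [ 64  64  63  63  56  52  52  61  65  65  67  68  65  65  64  64  65  59
  55  62  85 107 114 112 135 164 182 191 193 190 189 190]
199 [ 64  64  64  61  62  64  78  95 103 106 106 107 107 105 105 106 105 104
  97 110 151 187 189 170 168 178 187 190 192 189 187 188]
200 [ 64  67  65  64  66  71  84 102 112 112 113 113 112 113 113 113 114 116
 117 140 195 229 229 201 189 188 191 190 192 189 189 189]
201 [ 66  63  64  62  63  65  72  80  87  89  87  89  89  89  91  90  98 107
 117 150 209 237 236 213 194 189 190 192 190 189 189 189]
```

View pics/w1c.png

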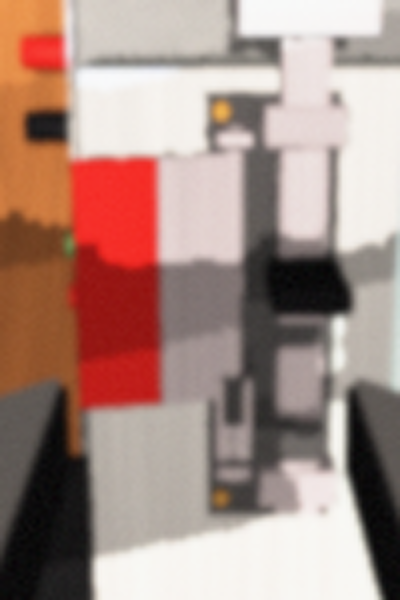

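Run:
```python
from h import *
yaw=.12; ex=np.array([np.cos(yaw),np.sin(yaw),0]); ey=np.array([-ex[1],ex[0],0])
A=np.array([480,-20.8,0])+31*ex+20*ey; q=quat(yaw)
goto(list(A+[0,0,185]),q)
move_linear(list(A+[0,0,152]),velocity=80); pause(.2)
f0=read_contact_force(); print(f0,read_wrist_torque())
for z in (143,139,137):
    r=move_linear(list(A+[0,0,z]),velocity=30,until_force=12); pause(.2)
    print(r,read_ee_pos(),read_contact_force()-f0,read_wrist_torque(),read_time_s())
im=capture("wrist"); cv2.imwrite("pics/w2.png",im[...,::-1])
```

```text
[-0.44112206 -0.82990261 -1.43322526] [-0.07614626 -0.10214329 -0.00719339]
False [508.49036442   2.79298125 143.07178792] [2.34969434e-04 8.18917093e-01 1.73519738e+00] [ 0.00035681 -0.06114472 -0.01410233] 6.375
False [508.39909157   2.78834867 139.01900553] [0.19028709 0.53599842 1.63721451] [-0.03685942 -0.07134932 -0.00058156] 6.8583
False [508.40028785   2.77691785 137.02389287] [0.26376952 1.29083731 0.57488666] [-0.0929043  -0.06814886  0.02736099] 7.3083
```

View pics/w2.png

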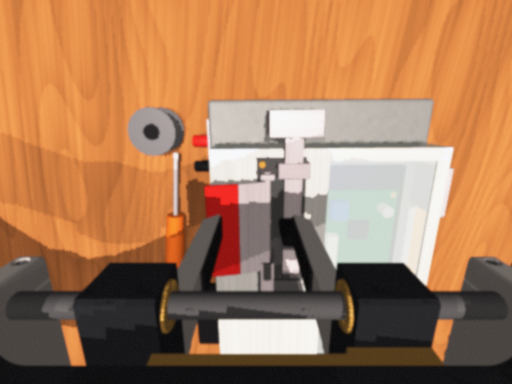

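Run:
```python
from h import *
im=cv2.imread("pics/w2.png")
cv2.imwrite("pics/w2c.png",cv2.resize(im[140:290,190:340],None,fx=4,fy=4,interpolation=cv2.INTER_CUBIC))
for i in range(5): print(read_contact_force().round(2),read_wrist_torque().round(3)); pause(.05)
print(read_ee_pos(),read_finger_gap())
```

```text
[ 0.57 -0.73  0.47] [-0.037 -0.05   0.033]
[ 0.79 -0.27  0.06] [ 0.043 -0.11   0.049]
[-0.53 -0.02 -0.53] [-0.011 -0.091 -0.027]
[-0.01 -0.51  0.2 ] [-0.057 -0.095 -0.008]
[-0.14 -0.14 -0.49] [-0.028 -0.076 -0.019]
[508.41510522   2.76528161 137.03352444] 49.93548576311
```

View pics/w2c.png

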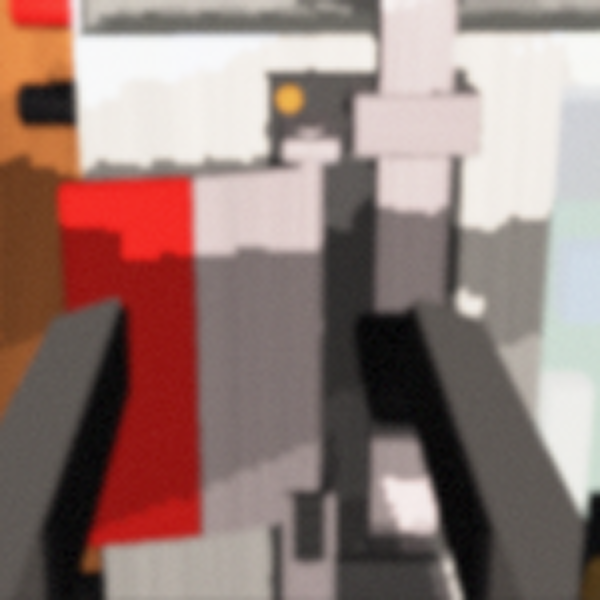

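```bash
cat >> h.py <<'E'
def proj(c,p):
    v=R.from_quat(c["rotation"]).inv().apply(np.array(p)-c["origin"]); return np.round([c["cx"]+c["fx"]*v[0]/v[2],c["cy"]+c["fy"]*v[1]/v[2]],1)
E
python3 - <<'E'
from h import *
c=calibration("wrist"); p=read_ee_pos(); Rt=R.from_quat(read_ee_rot()); print(p,Rt.as_matrix().round(3))
print("cam in tool",Rt.inv().apply(c["origin"]-p))
for n,l in dict(tcp=(0,0,0),Ain=(8,-25,0),Aout=(8,-37,0),Bin=(8,25,0),Bout=(8,37,0)).items(): print(n,proj(c,p+Rt.apply(l)), proj(c,p+Rt.apply(np.array(l)+[0,0,-19])))
im=capture("wrist")
for z in(136,142,146): print(redrect(im,z,c)[0:2])
w=np.array([480,-20.8,146]); print(proj(c,w))
s=capture("scene"); cs=calibration("scene"); u,v=proj(cs,p).astype(int); print(u,v)
cv2.imwrite("pics/s2.png",cv2.resize(s[v-60:v+40,u-70:u+70,::-1],None,fx=5,fy=5,interpolation=cv2.INTER_CUBIC))
E
```

```text
[508.41510522   2.76528161 137.03352444] [[-0.12   0.993  0.   ]
 [ 0.993  0.12  -0.   ]
 [-0.     0.    -1.   ]]
cam in tool [  80.74734342   -0.5988766  -217.0960218 ]
tcp [257.  208.4] [257.1 216.7]
Ain [227.8 199.6] [225.4 207.3]
Aout [213.8 199.6] [210.2 207.3]
Bin [286.2 199.6] [288.8 207.3]
Bout [300.2 199.6] [304.  207.3]
[(array([221.7, 230.5]), array([480.1, -24.5, 136. ]), [array([28.6,  4.7]), array([ 12.5, -88.8])]), (array([199. , 140.5]), array([454.8,  54.7, 136. ]), [array([11.2,  1.3]), array([ 0.6, -8.8])])]
[(array([221.7, 230.5]), array([480.6, -21.6, 142. ]), [array([27.8,  4.6]), array([ 12.2, -86.4])]), (array([199. , 140.5]), array([456. ,  55.5, 142. ]), [array([10.9,  1.3]), array([ 0.6, -8.6])])]
[(array([221.7, 230.5]), array([480.9, -19.6, 146. ]), [array([27.3,  4.5]), array([ 12. , -84.8])]), (array([199. , 140.5]), array([456.8,  56. , 146. ]), [array([10.7,  1.3]), array([ 0.6, -8.4])])]
[220.7 234.1]
254 178
```

View pics/s2.png

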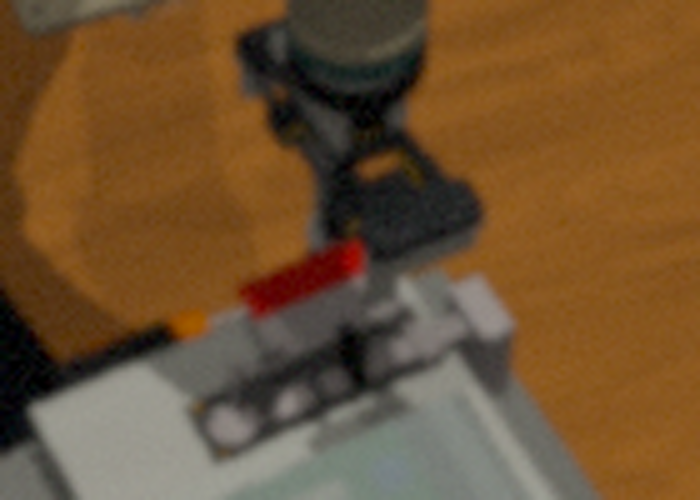

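Run:
```python
from h import *
p=read_ee_pos(); Rt=R.from_quat(read_ee_rot()); c=calibration("wrist"); cs=calibration("scene")
for dz in(-30,-40,-45,-50,-60): print(dz,[proj(c,p+Rt.apply((8,y,dz))) for y in(-25,25)],(proj(cs,p+Rt.apply((0,31,dz)))-[184,118])*5)
def F(n=8): return np.mean([np.r_[read_contact_force(),read_wrist_torque()] for _ in range(n)],0).round(2)
print(F())
for z in(125,115,107,101,97):
    r=move_linear([p[0],p[1],z],velocity=40,until_force=5); pause(.1)
    print(r,read_ee_pos().round(1),F(),round(read_time_s(),2))
    if r: break
im=capture("wrist"); cv2.imwrite("pics/w3.png",cv2.resize(im[130:290,180:340,::-1],None,fx=3.5,fy=3.5,interpolation=cv2.INTER_CUBIC))
print(read_time_s())
```

```text
-30 [array([223.7, 212.4]), array([290.5, 212.4])] [378.  312.5]
-40 [array([222.1, 217.5]), array([292.2, 217.5])] [378.5 302.5]
-45 [array([221.2, 220.2]), array([293.1, 220.2])] [378.5 297.5]
-50 [array([220.3, 223.1]), array([294.1, 223.1])] [378.5 293. ]
-60 [array([218.2, 229.4]), array([296.2, 229.4])] [378.5 283. ]
[ 0.46 -0.58  0.1  -0.03 -0.14 -0.05]
False [508.5   2.8 125. ] [ 0.1   0.33 -0.21 -0.05  0.01  0.03] 8.26
False [508.5   2.8 115. ] [ 0.75 -0.38 -0.29  0.   -0.07  0.01] 8.76
False [508.8   2.8 107.2] [ 1.    0.51  1.67 -0.08 -0.27 -0.01] 9.21
False [508.    2.7 101. ] [-0.91 -0.03  3.92 -0.06  0.3  -0.02] 9.61
False [508.    2.7  97.8] [-3.17  0.41 12.69 -0.12  0.98 -0.03] 9.96
10.0083
```

View pics/w3.png

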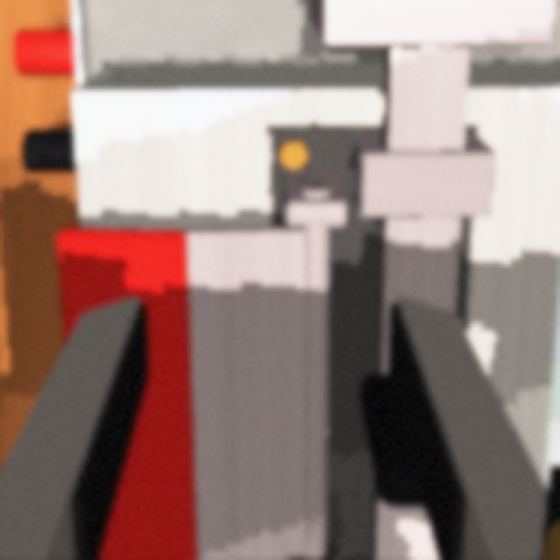

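Run:
```python
from h import *
yaw=.12; ey=np.array([-np.sin(yaw),np.cos(yaw),0])
def F(n=8): return np.mean([np.r_[read_contact_force(),read_wrist_torque()] for _ in range(n)],0).round(2)
p=np.array(read_ee_pos()); p[2]=98.6
for d in(20,40,48):
    r=move_linear(list(p-d*ey),velocity=40,until_force=14); pause(.1)
    e=np.array(read_ee_pos()); print(r,((p-e)@ey).round(1),e.round(1),F(),round(read_time_s(),2))
    if r: break
im=capture("wrist"); cv2.imwrite("pics/w4.png",im[...,::-1])
```

```text
False 17.9 [510.7 -15.   98.8] [-0.44  5.5   3.07  1.25  0.26 -0.03] 10.76
False 38.6 [513.2 -35.6  98.8] [-0.21  5.28  3.23  1.22  0.08 -0.  ] 11.51
True 40.1 [513.4 -37.1  98.8] [-0.36  0.2   4.13  0.04  0.04  0.09] 11.84
```

View pics/w4.png

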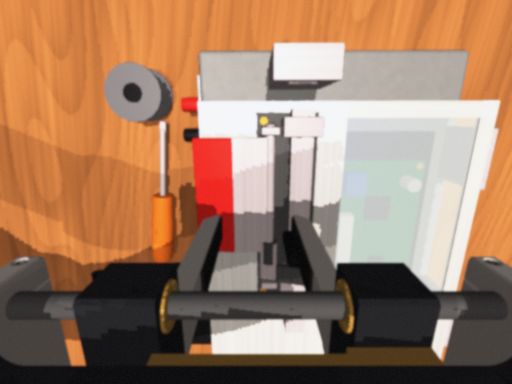

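Run:
```python
from h import *
yaw=.12; ey=np.array([-np.sin(yaw),np.cos(yaw),0])
def F(n=8): return np.mean([np.r_[read_contact_force(),read_wrist_torque()] for _ in range(n)],0).round(2)
p=np.array(read_ee_pos()); p[2]=98.6
for d in(3,6):
    r=move_linear(list(p-d*ey),velocity=15,until_force=22)
    e=np.array(read_ee_pos()); print(r,((p-e)@ey).round(1),e.round(1),F(),round(read_time_s(),2))
    if r: break
```

```text
False -0.1 [513.4 -37.   98.8] [-1.98  6.15  5.4   1.54  0.51  0.13] 12.31
False -0.1 [513.4 -37.   98.9] [-3.58 12.96  6.26  2.74  0.77  0.18] 12.66
```

Run:
```python
from h import *
yaw=.12; ey=np.array([-np.sin(yaw),np.cos(yaw),0])
p=np.array(read_ee_pos())
move_linear(list(p+1.5*ey),velocity=15)
p=p+1.5*ey
move_linear([p[0],p[1],150],velocity=60)
q=p+60*ey; move_linear([q[0],q[1],260],velocity=200); pause(.2)
c=calibration("wrist"); im=capture("wrist"); np.save("w5.npy",c)
for z in(142,146): print(redrect(im,z,c)[0])
cv2.imwrite("pics/w5.png",cv2.resize(im[120:280,195:325,::-1],None,fx=3.7,fy=3.7,interpolation=cv2.INTER_CUBIC))
print(read_time_s())
for b in (0,36): 
    t=np.array([480,-20.8,161])+62*np.array([ey[1],-ey[0],0])-b*ey; print(b,proj(c,t),proj(c,t+5*ey-[0,0,40]))
```

```text
(array([233.5, 206. ]), array([479.6, -20.7, 142. ]), [array([29.3,  3.6]), array([  9.4, -83.7])])
(array([233.5, 206. ]), array([479.7, -19.2, 146. ]), [array([29. ,  3.6]), array([  9.3, -82.7])])
15.3417
0 [281.8 212.4] [279.3 198.8]
36 [281.  238.4] [278.7 222.7]
```

View pics/w5.png

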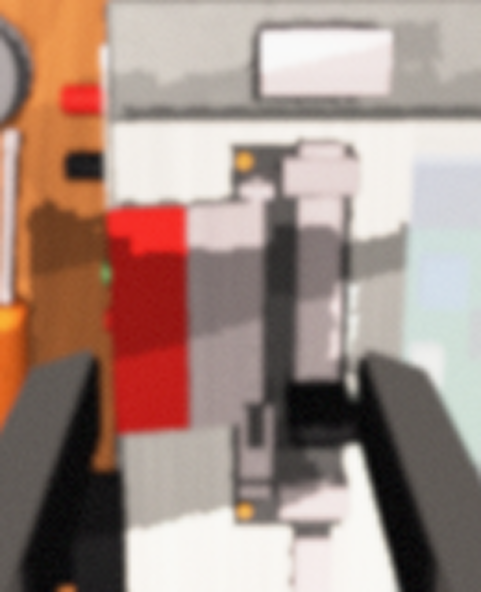

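```bash
python3 -c "
from bench import *
print(close_job())"
```

```text
the job is handed in; nothing more can be done
None
```

The bolt is drawn back to its stop (about 36 mm in the last wrist picture), the catch has sprung back up to its starting position, and the cover was not lifted. I handed the job in at about 15 s with the gripper clear; no verdict came back.

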